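Hold a field probe through its guide over a drive's coil

ROBOT

A 6-joint arm with a two-finger parallel gripper is mounted at the origin on the work surface. World frame = base frame: x ahead of the robot, y to its left, z up, the work surface at z = 0. Lengths are in m, angles in rad, forces in N, time in s.
With the tool pointing down it reaches from about 0.35 to 0.775 m from the base axis. Payload 7.3 kg.
Tool frame: the origin (TCP) lies at the centre of the arm's flange, where the gripper is bolted on; the fingertips stand 178 mm ahead of it and the grasp point (between the pads) lies 159 mm ahead of it (tip_extent is the distance from the TCP to the fingertips, in m); z points along the fingers, y is the line along which they close (so a half turn about z gives the same grasp; the last joint's range is limited). The gripper opens to 92 mm and grips with 3 to 60 N. Pads are 19 mm wide; open, the fingers measure 130 mm over their backs; the gripper's body (75 mm by 190 mm) begins 47 mm behind the grasp point.
Start: joints at [1.051, 0.342, 1.524, -0, 1.275, -0.146], TCP at [0.192, 0.489, 0.405] pointing down, gripper open.
Joint ranges: [-2.53, 2.53], [-0.77, 2.02], [0.04, 2.7], [-1, 4.14], [0.28, 2.66], [-3.11, 3.11]. Speed limits (rad/s): [2.57, 2.57, 3.14, 3.14, 3.14, 3.14].

INTERFACE

Orientations are given as [roll, pitch, yaw] about the fixed x, y, z axes, in that order (R = Rz(yaw) Ry(pitch) Rx(roll)).
In Python, from cell import * gives the robot as it stands.
- The arm moves only by the tool arm_command, never from a script. Its arguments are lists of equal length, an entry for each row: "xyz": the shift along the world's x, y, z in mm, a list of three; "spin": the turn about the world's z in degrees. In form: {"xyz": [[tx, ty, tz], ...], "spin": [spin, ...]}. A call has 1 to 20 rows; each row shifts and turns the commanded pose from where the row before left it; what a row does not reach is not made up. A row lasts 1/10 s, in which the tool goes at most 50 mm and 8.59 degrees, less where a joint would pass 70% of its speed; a pose out of reach is approached as far as the arm can. A call with a gripper value outside its range is refused whole. "jaw" is the opening, from -1 (shut) to 1 (fully open), set as the call begins (left out, the last holds). The fingers move at their own pace and stop on an object; "squeeze" is the grip in N (left out, the last holds). Time passes only in rows, so rows that do not move let the fingers close. It gives the time, the measured TCP pose, the force, the opening and the grip force at its end, in the units of the state.
- observe(): the state, without advancing time (a new reading comes with each control period).
- read_camera(name): name is "scene" or "top"; returns a dict with "img" (400x640x3 uint8, red, green, blue), "depth" (400x640 float32, m along the optical axis (not along the pixel's ray), 0 where there is no reading), "fx", "fy", "cx", "cy" (pixels), "world_from_camera" (4x4, takes a point from camera to world coordinates). Camera axes: x right, y up, looking along -z (the intrinsics and any distortion apply to the point x, -y, -z); pixel columns grow to the right and rows downward; lengths in m; the calibration is good to about 2 mm. A picture is of the moment at which its call begins.
- hand_in(): hands the job in; it is judged then, once.
The state is a dict: "time": time; "qpos": joint angles; "qvel": joint speeds; "joint_efforts": joint torques, N m; "tool_pos": TCP position; "tool_rot": TCP orientation; "contact_force": force on the tool from outside, world axes, zero at the start; "torque": the same for the moment, N m; "opening": finger opening in m; "grip_force": force on a finger pad.
Only numpy, scipy, OpenCV 4.12 (cv2) and the standard library are available. Lean on these libraries where they do the work, as an engineer would, in place of code of your own. Each camera call takes 0.05 s, during which the arm holds its last target. There are 200 camera calls.

TASK

Fit the grey guide bar onto the two pins of the opened drive so that it sits flat down on both posts, and let go of it. Then take the probe from its rest by the handle and lower its rod upright through the guide bar's middle hole, never touching the bar or the drive with it, until the tip is about halfway between the bar's underside and the copper coil below. Finish while still holding it there, still and centred in the hole; leave everything else on the bench where it is.

Things in the scene. Friction and masses are not known exactly. Their poses are not given: they have to be found in the camera images.
- drive: opened motor drive, fixed: black vented housing, green circuit board on top, 110 (x) by 170 (y) by 42 mm high to the board's top, parts on it up to 22 mm taller. Origin: centre of its underside, at bench height; y along its long side, z up. Two upright posts stand on the board 60 mm either side of the centre along y, a round copper coil (28 mm across, 16 mm tall) at the centre
- post_left (a point): drive's post at its +y end: centre of the flat shoulder (18 mm across), 84 mm above the bench, on which the guide bar rests; from it a pin 8 mm thick rises 20 mm further, its top 7 mm tapering to 3 mm
- post_right (a point): the same on the drive's -y end, 120 mm from post_left
- coil_top (a point): centre of the copper coil's top, 58 mm above the bench, midway between the posts; with the bar fitted the coil is 26 mm below the bar's underside
- guide: guide bar, loose grey plastic, 0.07 to 0.15 kg, at first flat on the bench: bar 36 (x) by 150 (y) by 10 mm thick, on its middle a block 36 by 36 mm reaching 38 mm above the bar's underside (grip it there, across x). End holes 13 mm across, 60 mm either side of the centre along y, go over the pins; an 18 mm bore runs down through block and bar. Origin: centre of underside; z up; both ends alike
- bore_top (a point): centre of the bore's mouth on the top of the guide bar's block, 38 mm above the bar's underside
- bore_bottom (a point): centre of the bore's lower end, in the bar's underside (the guide's origin)
- probe: probe, 0.05 to 0.09 kg: black handle 22 by 22 by 55 mm tall (brass stub 12 mm across, 6 mm high on top), a steel rod 8 mm thick, 80 mm long straight down from it. Origin: centre of the handle's underside, where the rod begins; x, y square to the handle's sides, z up. At first it stands upright in its rest, the handle's underside on the rest's top, 96 mm above the bench
- probe_tip (a point): lower end of the probe's rod, 80 mm below the handle's underside
- rest: the probe's rest, fixed: steel base plate 90 by 90 by 12 mm with an aluminium block 44 by 44 mm on it, its top 96 mm above the bench, with a hole 14 mm across straight down that takes the rod. Origin: centre of its underside
- spool: bystander: spool of solder, 60 mm across, 52 mm tall; origin under its centre
- screwdriver: bystander: screwdriver lying on the bench beyond the drive, 190 mm long
- flux: bystander: small amber bottle, 36 mm across, 85 mm tall, near the probe's rest; origin under its centre
- capacitor: bystander: black can capacitor, 30 mm across, 40 mm tall, standing before the drive; origin under its centre
- brush: bystander: brush lying on the bench beside the guide bar, 160 mm long, some 95 mm from the bar's middle
Not all that is in view belongs to the job. What is shaped like the probe but blue is not meant. Leave any yellow look-alike of the drive alone.

How it is judged:
On the way, in this order (a step that is already met when the one before it is completed fails the run):
1. the guide bar sits down on both posts of the drive, its pins through the end holes, and is let go (horizontal distance between bore_bottom and coil_top below 0.004 m and angle between the x axis of guide and the x axis of drive, either way round below 0.08 rad and z of guide in the frame of drive between 0.081 and 0.0875 m and angle between guide's own z axis and vertical below 0.03 rad and contact force between the fingers and guide below 0.1 N), for 0.2 s.
2. the probe's tip is inside the seated guide bar's bore (horizontal distance between bore_bottom and coil_top below 0.004 m and angle between the x axis of guide and the x axis of drive, either way round below 0.08 rad and z of guide in the frame of drive between 0.081 and 0.0875 m and angle between guide's own z axis and vertical below 0.03 rad and z of probe_tip in the frame of guide between 0 and 0.036 m and horizontal distance between probe_tip and bore_top below 0.006 m), for 0.05 s.
At the end, for the whole second after the job is handed in: Guide bar flat on both posts (bore within 4 mm of the coil's axis, underside 81 to 87.5 mm up), fingers off it; probe held still in the gripper, upright within 0.06 rad, tip 4 to 22 mm above the coil and within 3.5 mm of the bore's axis, touching neither guide nor drive (all of step 1 and z of probe_tip in the frame of coil_top between 0.004 and 0.022 m and horizontal distance between probe_tip and bore_bottom below 0.0035 m and horizontal distance between probe and bore_top below 0.006 m and angle between probe's own z axis and vertical below 0.06 rad and linear speed of probe below 0.01 m/s and angular speed of probe below 0.1 rad/s and contact force between the fingers and probe above 0.5 N and contact force between probe and guide below 0.05 N and contact force between probe and drive below 0.05 N); the arm keeps its last pose, push and grip.
It fails at once if the probe touches the guide bar (over 0.3 N) (contact force between probe and guide above 0.3 N).
It fails at once if the probe touches the drive (over 0.3 N) (contact force between probe and drive above 0.3 N).
It fails at once if another thing on the bench is moved by more than 15 mm (distance of any of spool, screwdriver, flux, capacitor, brush from where it was at the start of the episode above 0.015 m).
It also fails if it takes over 58 s, if anything falls off the work surface, if the arm or the gripper's body presses on something with over 40 N, if the wrist force passes 120 N, or if a joint passes its speed limit or range.

## Working session

There is one attempt and no reset: what is moved stays moved. The work goes in short steps, Python scripts to look and compute and a tool call to move; the robot and the scene stay as the last step left them, time stands still between calls to the robot, and variables do not carry over. Pictures are saved under pics/ and viewed, at most 10 in all, crops included, and the job is handed in when it is done.

Besides the shell and the picture viewer there is one more tool, called after "Call:" by a JSON object that holds its "name" and its "arguments". arm_command: Moves the arm, as the interface text tells. Its arguments: {"type":"object","properties":{"xyz":{"type":"array","items":{"type":"array","items":{"type":"number"}}},"spin":{"type":"array","items":{"type":"number"}},"jaw":{"type":"number"},"squeeze":{"type":"number"}},"required":["xyz","spin"]}

```bash
mkdir -p pics
cat > h.py <<'E'
from cell import *
import numpy as np, cv2
def snap(name):
    c=read_camera(name); return c
def pts(c):
    v,u=np.mgrid[0:c["depth"].shape[0],0:c["depth"].shape[1]]
    d=c["depth"]; P=np.stack([(u-c["cx"])/c["fx"]*d,-(v-c["cy"])/c["fy"]*d,-d,np.ones_like(d)],-1)
    return (P@np.array(c["world_from_camera"]).T)[...,:3]
def ray(c,u,v,z):
    T=np.array(c["world_from_camera"]); d=T[:3,:3]@np.array([(u-c["cx"])/c["fx"],-(v-c["cy"])/c["fy"],-1])
    return T[:3,3]+d*(z-T[2,3])/d[2]
E
python3 - <<'E'
from h import *
for n in("top","scene"):
    c=snap(n); cv2.imwrite(f"pics/{n}0.png",c["img"][:,:,::-1]); np.savez(f"{n}0.npz",**c)
    print(n,c["fx"],c["cx"],c["cy"],np.round(c["world_from_camera"],3).tolist(),[k for k in c])
print(observe())
E
```

```text
top 407.67166861506007 312.5798455993796 193.16583579214986 [[0.022, 0.993, -0.118, 0.46], [-1.0, 0.024, 0.015, 0.063], [0.018, 0.117, 0.993, 0.955], [0.0, 0.0, 0.0, 1.0]] ['img', 'depth', 'fx', 'fy', 'cx', 'cy', 'world_from_camera']
scene 481.9143293979266 319.1160066212308 197.81087330164462 [[-0.595, -0.675, 0.436, 1.006], [0.804, -0.502, 0.319, 0.368], [0.004, 0.54, 0.842, 0.942], [0.0, 0.0, 0.0, 1.0]] ['img', 'depth', 'fx', 'fy', 'cx', 'cy', 'world_from_camera']
{'time': 0.1, 'qpos': array([ 1.05101691e+00,  3.42612656e-01,  1.52491669e+00,  1.14265499e-05,
        1.27541965e+00, -1.45980196e-01]), 'qvel': array([-6.45437712e-05, -1.95778070e-03, -3.14384940e-03,  8.81265728e-04,
        3.61226494e-04, -6.74162802e-04]), 'joint_efforts': array([ 1.06602889e-03, -4.32001162e+01, -2.44694710e+01,  7.18010450e-02,
        5.25571348e-02, -6.82451787e-05]), 'tool_pos': array([0.19161002, 0.48864687, 0.40413694]), 'tool_rot': array([-3.14025232e+00, -2.08108702e-04,  2.76778996e+00]), 'contact_force': array([ 0.33925557, -0.02674901, -1.07454675]), 'torque': array([0.00897184, 0.02746113, 0.00741886]), 'grip_force': 0.0, 'opening': 0.09185581243868673}
```

View pics/top0.png

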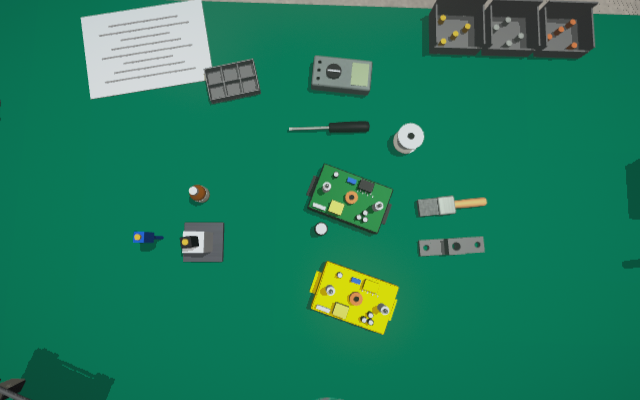

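View pics/scene0.png

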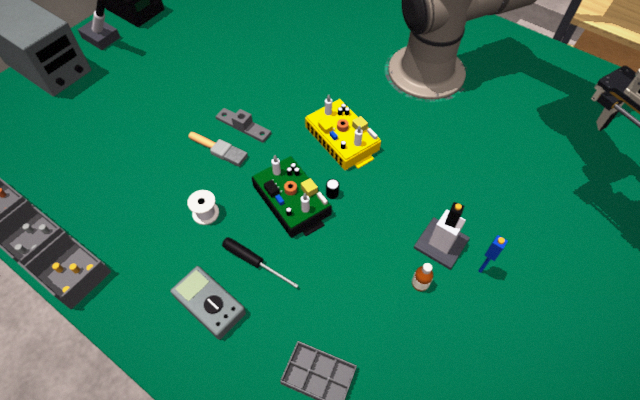

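Drive meant: green one, top (351,197) / scene (290,192); the yellow one at top (355,297) is the look-alike. Probe: black handle at top (188,241) / scene (452,218); the blue one at (145,238) is not. The guide is the grey bar at top (452,246). I'll confirm these in an enlarged crop.

Run:
```python
from h import *
T=dict(np.load("top0.npz"));S=dict(np.load("scene0.npz"))
def crop(c,u,v,w=66,h=50): 
    return cv2.resize(c["img"][v-h:v+h,u-w:u+w,::-1],(396,300),interpolation=cv2.INTER_CUBIC)
m=np.vstack([np.hstack([crop(T,351,200),crop(S,290,192)]),np.hstack([crop(T,190,240,33,25),crop(T,452,240,66,50)])])
cv2.imwrite("pics/crop1.png",m)
for n,c in(("T",T),("S",S)):
    P=pts(c); z=P[...,2]
    print(n,"bench z",np.median(z[180:220:5,250:280:5]) )
P=pts(T)
for nm,(u,v) in dict(block=(456,246),barL=(434,247),barR=(470,245),postA=(327,187),postB=(379,206),coil=(351,197),handle=(186,241),stub=(186,242),rest=(205,240)).items():
    print(nm,np.round(P[v,u],4))
PS=pts(S)
for nm,(u,v) in dict(block=(240,117),postA=(276,162),postB=(305,201),coil=(290,186),handle=(458,206)).items():
    print(nm,np.round(PS[v,u],4))
```

```text
T bench z 0.0007087812951360739
S bench z 0.006377809912089694
block [ 0.4577 -0.2847  0.0148]
barL [ 0.4542 -0.2359  0.0078]
barR [ 0.4607 -0.3188  0.011 ]
postA [0.5761 0.0192 0.0983]
postB [ 0.5382 -0.0914  0.0993]
coil [ 0.56   -0.036   0.0621]
handle [0.4561 0.2926 0.1588]
stub [0.4542 0.2925 0.1589]
rest [0.4586 0.2746 0.083 ]
block [ 0.4549 -0.2851  0.0251]
postA [ 0.5434 -0.0895  0.0857]
postB [0.5871 0.0248 0.0873]
coil [ 0.5635 -0.0355  0.0624]
handle [0.4556 0.2951 0.1576]
```

View pics/crop1.png

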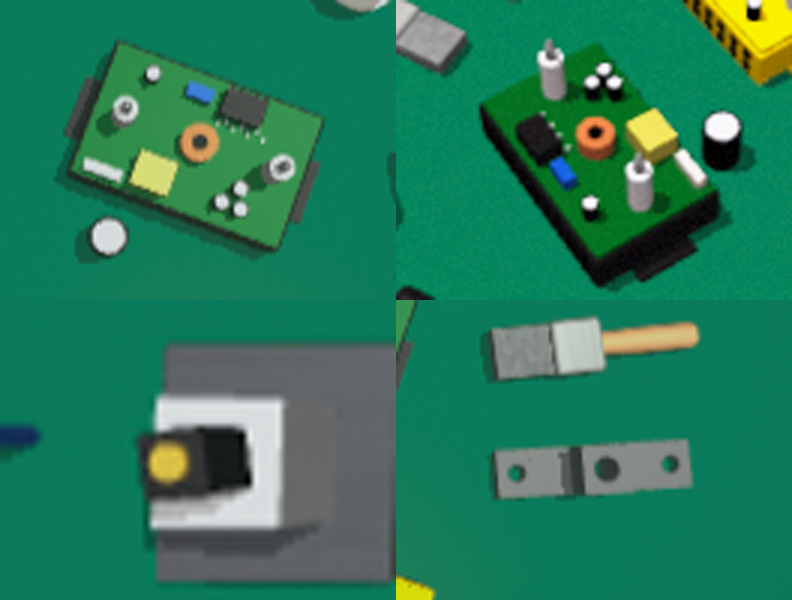

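The crops confirm the targets. The green drive shows two posts near top px (327,187) and (379,206), with the coil at (352,197). The black probe has a brass stub at top px (185,242). The bar has its raised block and bore near (454,246). Next I'll measure sub-pixel features in both views.

```bash
cat >> h.py <<'E'
def blob(c,box,fn,k=8,close=0,which=None):
    """largest blob in box=(u0,v0,u1,v1): centroid, ellipse, minAreaRect in image px"""
    u0,v0,u1,v1=box; im=cv2.resize(c["img"][v0:v1,u0:u1],None,fx=k,fy=k,interpolation=cv2.INTER_CUBIC)
    hsv=cv2.cvtColor(im,cv2.COLOR_RGB2HSV).astype(int)
    m=fn(*[hsv[...,i] for i in range(3)]).astype(np.uint8)*255
    if close: m=cv2.morphologyEx(m,cv2.MORPH_CLOSE,np.ones((close,close)))
    cs=cv2.findContours(m,cv2.RETR_EXTERNAL,cv2.CHAIN_APPROX_NONE)[0]
    if not cs: return None
    q=max(cs,key=cv2.contourArea); M=cv2.moments(q)
    f=lambda p:(np.array(p)+.5)/k-.5+np.array([u0,v0])
    h=cv2.convexHull(q)
    return dict(cen=f((M["m10"]/M["m00"],M["m01"]/M["m00"])),ell=f(cv2.fitEllipse(h)[0]),ax=np.array(cv2.fitEllipse(h)[1])/k,area=M["m00"]/k/k,box=f(cv2.boxPoints(cv2.minAreaRect(q))),con=f(q[:,0]),mask=m)
def tri(a,pa,b,pb):
    A=[];B=[]
    for c,p in((a,pa),(b,pb)):
        o=ray(c,*p,0);T=np.array(c["world_from_camera"])[:3,3];d=(o-T)/np.linalg.norm(o-T)
        M=np.eye(3)-np.outer(d,d);A.append(M);B.append(M@T)
    x=np.linalg.solve(A[0]+A[1],B[0]+B[1]); 
    return x,[float(np.linalg.norm(M@x-b)) for M,b in zip(A,B)]
E
python3 - <<'E'
from h import *
T=dict(np.load("top0.npz"));S=dict(np.load("scene0.npz"))
np.set_printoptions(precision=4,suppress=True)
white=lambda h,s,v:(s<70)&(v>110)
org=lambda h,s,v:(h<15)&(s>110)&(v>90)
brass=lambda h,s,v:(h>12)&(h<35)&(s>110)&(v>100)
grey=lambda h,s,v:(s<70)&(v>60)
R={}
for nm,c,box,fn in [("A_T",T,(318,178,336,196),white),("B_T",T,(370,197,388,215),white),("coil_T",T,(341,187,361,209),org),
 ("A_S",S,(296,185,315,217),white),("B_S",S,(266,147,288,180),white),("coil_S",S,(280,176,302,200),org),
 ("stub_T",T,(178,234,194,250),brass),("stub_S",S,(450,198,470,214),brass)]:
    r=blob(c,box,fn,close=17 if 'coil' in nm else 9);R[nm]=r
    print(nm,r and (r["cen"],r["ell"],r["ax"],r["area"],r["con"].min(0),r["con"].max(0)))
print("stub",tri(T,R["stub_T"]["ell"],S,R["stub_S"]["ell"]))
print("coil",tri(T,R["coil_T"]["ell"],S,R["coil_S"]["ell"]))
for k in("A_T","B_T"): print(k,ray(T,*R[k]["ell"],.084))
print("coil@.058",ray(T,*R["coil_T"]["ell"],.058))
# guide
r=blob(T,(412,230,492,262),grey,close=9);print("guide T",r["box"],r["area"])
for b in r["box"]:print(ray(T,*b,.01))
dark=lambda h,s,v:(v<75)
green=lambda h,s,v:(s>110)
for nm,box,fn,z in(("hL",(420,240,433,255),green,.01),("hR",(472,238,484,252),green,.01),("bore",(449,238,462,254),dark,.038)):
    r=blob(T,box,fn);print(nm,r and (r["ell"],r["ax"],ray(T,*r["ell"],z)))
r=blob(S,(212,100,275,145),grey,close=9);print("guide S",r["box"])
m=cv2.cvtColor(cv2.hconcat([cv2.resize(x,(390,390),interpolation=cv2.INTER_CUBIC) for x in(S["img"][95:147,214:274],T["img"][210:280,412:492])]),cv2.COLOR_RGB2BGR);cv2.imwrite("pics/crop2.png",m)
E
```

```text
A_T (array([326.4746, 186.0428]), array([326.4738, 186.0773]), array([8.4848, 9.5361]), 60.6015625, array([322.1875, 181.5625]), array([330.6875, 190.9375]))
B_T (array([378.4736, 205.4667]), array([378.4545, 205.4459]), array([8.945 , 9.2571]), 61.9375, array([374.0625, 200.9375]), array([382.8125, 210.0625]))
coil_T (array([346.8989, 197.3212]), array([349.5199, 197.3393]), array([ 9.3181, 10.5767]), 19.09375, array([345.0625, 191.9375]), array([351.4375, 202.6875]))
A_S (array([304.6838, 202.6115]), array([304.5944, 202.451 ]), array([10.1969, 19.7381]), 134.1875, array([299.9375, 192.5625]), array([309.1875, 211.9375]))
B_S (array([275.4278, 165.3933]), array([275.4739, 165.1169]), array([ 9.5093, 20.4002]), 125.671875, array([270.8125, 154.9375]), array([279.6875, 174.8125]))
coil_S (array([290.1991, 187.5625]), array([290.1544, 187.5493]), array([12.4911, 13.9707]), 131.03125, array([284.1875, 180.9375]), array([296.1875, 194.3125]))
stub_T (array([184.6032, 241.5628]), array([184.6058, 241.5258]), array([6.9878, 7.1849]), 37.9765625, array([181.1875, 238.1875]), array([187.937
[... 324 characters left out ...]
, 0.0017656953686156548])
A_T [0.58   0.0197 0.084 ]
B_T [ 0.5407 -0.093   0.084 ]
coil@.058 [ 0.5596 -0.0332  0.058 ]
guide T [[417.9121 239.8758]
 [483.0882 235.9407]
 [484.0858 252.4644]
 [418.9097 256.3996]] 1009.34375
[ 0.4698 -0.198   0.01  ]
[ 0.4823 -0.3502  0.01  ]
[ 0.4443 -0.3515  0.01  ]
[ 0.432 -0.2    0.01 ]
hL (array([425.1796, 247.3964]), array([4.3938, 4.8373]), array([ 0.4529, -0.2148,  0.01  ]))
hR (array([476.3023, 244.3434]), array([4.0499, 4.6469]), array([ 0.4625, -0.3339,  0.01  ]))
bore (array([456.0336, 245.8766]), array([7.0575, 7.2907]), array([ 0.458 , -0.2762,  0.038 ]))
guide S [[214.6397 117.6314]
 [223.6351  99.9405]
 [273.8545 125.4758]
 [264.8591 143.1667]]
```

View pics/crop2.png

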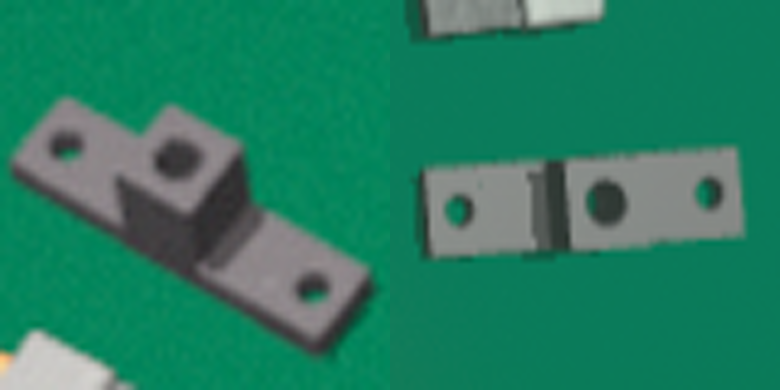

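Crop 2 shows the bar with its block and bore: scene px (241,116), top px (456,246), end holes at top (425,247) and (476,244).

Checks against the given sizes:
- **Probe:** stub top measures 0.1565 m high (157 mm expected).
- **Posts:** 119.4 mm apart (120 mm expected).
- **Bar holes:** 119.5 mm apart (120 mm expected).

Going above the bar.

Call:
{"name": "arm_command", "arguments": {"xyz": [[28.5,-30,0],[28.5,-30,0],[28.5,-30,0],[28.5,-30,0],[28.5,-30,0],[28.5,-30,0],[28.5,-30,0],[28.5,-30,0],[3.2,-43.6,0],[3.2,-43.6,0],[3.2,-43.6,0],[3.2,-43.6,0],[3.2,-43.6,0],[3.2,-43.6,0],[3.2,-43.6,0],[3.2,-43.6,0],[3.2,-43.6,0],[3.2,-43.6,0],[3.2,-43.6,0],[3.2,-43.6,0]], "spin": [-8,-8,-8,-8,-8,-8,-8,-8,0,0,0,0,0,0,0,0,0,0,0,0], "jaw": 1, "squeeze": 20}}

```text
time: 2.1
tool_pos: [0.4578, -0.2763, 0.4044]
tool_rot: [-3.141, -0.001, 1.65]
contact_force: [0.2, -0.6, 0.2]
opening: 0.0918
grip_force: 0.0
```

Run:
```python
from h import *
T=dict(np.load("top0.npz"));S=dict(np.load("scene0.npz"))
np.set_printoptions(precision=4,suppress=True)
o=observe();print(o["time"],o["tool_pos"],np.degrees(o["tool_rot"]),o["qpos"])
dark=lambda h,s,v:(v<75)
r=blob(T,(449,238,462,254),dark);s=blob(S,(235,109,249,123),lambda h,s,v:v<62)
print(s["ell"],s["ax"],"bore",tri(T,r["ell"],S,s["ell"]))
gr=lambda h,s,v:(s>110)
for a,b in(((420,240,433,255),(257,132,268,146)),((472,238,484,252),(218,110,230,124))):
    p=blob(T,a,gr);q=blob(S,b,gr);print(q["ell"],q["ax"],tri(T,p["ell"],S,q["ell"]))
# post tip/shoulder tops in scene: ellipse of shoulder ~ top of white blob
```

```text
2.1 [ 0.4578 -0.2763  0.4044] [-179.9836   -0.0311   94.5666] [-0.6864  0.3602  1.4978  0.0002  1.2842 -0.7661]
[240.4765 115.8885] [3.5689 5.2581] bore (array([ 0.4584, -0.2773,  0.037 ]), [0.0007690678767383656, 0.0007690678767382818])
[264.4665 141.6653] [ 8.3772 22.6467] (array([ 0.4502, -0.2214, -0.0289]), [0.005167369941033086, 0.00516736994103294])
[220.3517 122.3545] [ 4.5222 10.7438] (array([ 0.4637, -0.3551, -0.0354]), [0.002291505396393517, 0.0022915053963936806])
```

Call:
{"name": "arm_command", "arguments": {"xyz": [[0,0,-40],[0,0,-40],[0,0,-40],[0,0,-40],[0,0,-20],[0,0,-20],[0,0,-10],[0,0,-8],[0,0,0],[0,0,0]], "spin": [0,0,0,0,0,0,0,0,0,0]}}

```text
time: 3.1
tool_pos: [0.4583, -0.2746, 0.1874]
tool_rot: [3.141, 0.001, 1.651]
contact_force: [-0.0, 0.2, -1.4]
opening: 0.0919
grip_force: 0.0
```

Call:
{"name": "arm_command", "arguments": {"xyz": [[0,0,0],[0,0,0],[0,0,0],[0,0,0],[0,0,0],[0,0,0],[0,0,0],[0,0,0],[0,0,0],[0,0,0]], "spin": [0,0,0,0,0,0,0,0,0,0], "jaw": -1, "squeeze": 25}}

```text
time: 4.1
tool_pos: [0.458, -0.2744, 0.1867]
tool_rot: [-3.142, -0.0, 1.651]
contact_force: [-0.2, -0.3, -0.1]
opening: 0.0357
grip_force: 25.0
```

Call:
{"name": "arm_command", "arguments": {"xyz": [[0,0,10],[0,0,25],[0,0,30],[0,0,30],[0,0,30],[17,39.5,0],[17,39.5,0],[17,39.5,0],[17,39.5,0],[17,39.5,0],[17,39.5,0],[0,0,0],[0,0,0],[0,0,0]], "spin": [0,0,0,0,0,-4,-4,-4,-4,-4,-4,0,0,0]}}

```text
time: 5.5
tool_pos: [0.5597, -0.0382, 0.3119]
tool_rot: [-3.142, 0.0, 1.232]
contact_force: [0.1, -0.2, -1.7]
opening: 0.0358
grip_force: 25.0
```

Run:
```python
from h import *
np.set_printoptions(precision=4,suppress=True)
ims=[]
for n in("top","scene"):
    c=snap(n); np.savez(f"{n}1.npz",**c)
    u,v=(351,200) if n=="top" else (290,180)
    ims.append(cv2.resize(c["img"][v-75:v+75,u-50:u+50,::-1],(400,600),interpolation=cv2.INTER_CUBIC))
cv2.imwrite("pics/held1.png",np.hstack(ims)); o=observe();print(o["tool_pos"],np.degrees(o["tool_rot"]),o["opening"])
```

```text
[ 0.5597 -0.0387  0.3119] [-179.9955    0.014    70.5019] 0.035838632922339804
```

View pics/held1.png

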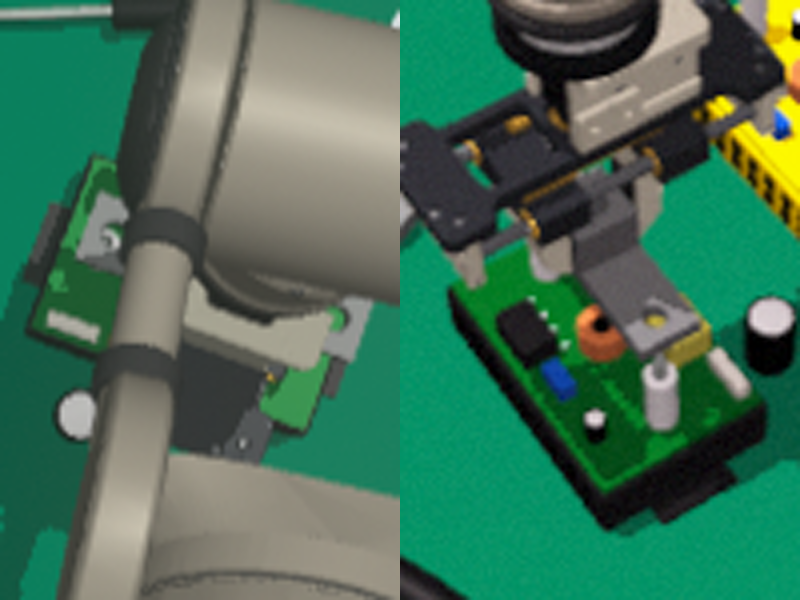

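The bar hangs over the drive. The +y hole is at top px (328,184.5) and scene px (304,184), with the pin nearly under it; the −y hole is at top (385.5,204.5). I'll zoom in on the holes to get their offset from the pins.

Run:
```python
from h import *
T=dict(np.load("top1.npz"));S=dict(np.load("scene1.npz"))
def crop(c,u,v,w=12,h=18):
    im=cv2.resize(c["img"][v-h:v+h,u-w:u+w,::-1],(264,396),interpolation=cv2.INTER_CUBIC)
    for i in range(0,24,4): cv2.line(im,(i*11,0),(i*11,6),(0,0,255),1)
    for i in range(0,36,4): cv2.line(im,(0,i*11),(6,i*11),(0,0,255),1)
    return im
cv2.imwrite("pics/holes1.png",np.hstack([crop(T,328,184),crop(T,386,205),crop(S,304,184)]))
```

```text
(no output)
```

View pics/holes1.png

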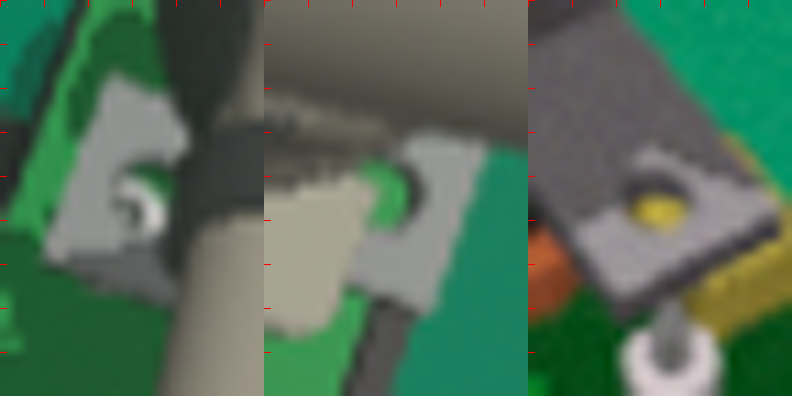

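Run:
```python
from h import *
np.set_printoptions(precision=4,suppress=True)
T=dict(np.load("top1.npz"));S=dict(np.load("scene1.npz"))
zt=.1352
q={k:ray(T,*p,zt) for k,p in dict(hA=(328.8,183.6),hB=(384.9,204.3),eA1=(325.95,172.3),eA2=(319.6,189.0),eB1=(393.6,200.1),eB2=(389.0,214.9)).items()}
for k in q: print(k,q[k])
n=lambda a,b:np.linalg.norm(q[a]-q[b])
print("holes",n("hA","hB"),"wA",n("eA1","eA2"),"wB",n("eB1","eB2"))
mA=(q["eA1"]+q["eA2"])/2;mB=(q["eB1"]+q["eB2"])/2
print("ends mid",(mA+mB)/2,np.linalg.norm(mA-mB),"yaw",np.degrees(np.arctan2(*(mA-mB)[:2]*[-1,1])))
print("holes mid",(q["hA"]+q["hB"])/2,"yaw",np.degrees(np.arctan2(*(q["hA"]-q["hB"])[:2]*[-1,1])))
print("S hA",ray(S,303.4,183.6,zt),"S postA",ray(S,304.56,196.4,.084),"tri hA",tri(T,(328.8,183.6),S,(303.4,183.6)))
print("S postB",ray(S,275.25,154.94+3.8,.084))
T0=dict(np.load("top0.npz"));S0=dict(np.load("scene0.npz"))
c=blob(T0,(341,187,364,209),lambda h,s,v:((h<14)|(h>170))&(s>90)&(v>60),close=25);print("coil T",c["ell"],c["ax"],ray(T0,*c["ell"],.056))
P=pts(T0);g=blob(T0,(305,160,398,235),lambda h,s,v:(h>40)&(h<75)&(s>60)&(v>70),close=1)
```

```text
hA [0.5782 0.0175 0.1352]
hB [ 0.5387 -0.0969  0.1352]
eA1 [0.6013 0.0238 0.1352]
eA2 [0.5666 0.036  0.1352]
eB1 [ 0.5476 -0.1146  0.1352]
eB2 [ 0.5174 -0.1053  0.1352]
holes 0.12108316453094871 wA 0.03675186670352761 wB 0.03168987354618014
ends mid [ 0.5582 -0.04    0.1352] 0.14899628075954496 yaw -20.20473266146415
holes mid [ 0.5584 -0.0397  0.1352] yaw -19.04163993082012
S hA [0.5793 0.0161 0.1352] S postA [0.5769 0.0157 0.084 ] tri hA (array([0.5787, 0.0167, 0.1347]), [0.0009172764378236884, 0.0009172764378236055])
S postB [ 0.5365 -0.0975  0.084 ]
coil T [345.3569 197.1924] [0.492  4.4218] [ 0.56   -0.0242  0.056 ]
```

```bash
python3 - <<'E'
from h import *
np.set_printoptions(precision=4,suppress=True)
T=dict(np.load("top0.npz"));S=dict(np.load("scene0.npz"))
def proj(c,p):
    W=np.linalg.inv(c["world_from_camera"]);q=W[:3,:3]@p+W[:3,3]
    return np.array([c["cx"]+c["fx"]*q[0]/-q[2],c["cy"]-c["fy"]*q[1]/-q[2]])
a=np.linspace(0,2*np.pi,60)
def circ(c,x,y,z,r): return np.array([proj(c,np.array([x+r*np.cos(t),y+r*np.sin(t),z])) for t in a])
for nm,c,boxes in(("T",T,((318,176,336,197),(370,195,388,216))),("S",S,((294,180,316,217),(264,142,288,180)))):
    P=pts(c)
    for k,(u0,v0,u1,v1) in zip("AB",boxes):
        x0,y0=dict(A=(.580,.0197),B=(.5407,-.093))[k]
        for th in(100,130):
            r=blob(c,(u0,v0,u1,v1),lambda h,s,v:(s<60)&(v>th),close=9)
            print(nm,k,th,"meas",r["con"].min(0),r["con"].max(0))
        for z in(.104,.084,.042):
            q=circ(c,x0,y0,z,1.5e-3 if z>.1 else .009);print("   pred",z,q.min(0),q.max(0))
        Q=P[v0:v1,u0:u1].reshape(-1,3);m=(abs(Q[:,2]-.084)<.006);t=Q[:,2]>.094
        print("   depth shoulder",m.sum(),np.median(Q[m],0),"pin",t.sum(),Q[t].mean(0))
E
python3 - <<'E'
import sys;sys.path.insert(0,'.')
import cv2,numpy as np
T=np.load("top0.npz")["img"];S=np.load("scene0.npz")["img"]
def g(I,u0,v0):
    im=cv2.resize(I[v0:v0+36,u0:u0+24,::-1],(192*2,288*2),interpolation=cv2.INTER_NEAREST)
    for i in range(0,24,4):cv2.putText(im,str(u0+i),(i*16,10),0,.35,(0,0,255),1)
    for i in range(2,36,4):cv2.putText(im,str(v0+i),(0,i*16+12),0,.35,(0,0,255),1)
    return im
def h(I,u0,v0):
    im=cv2.resize(I[v0:v0+18,u0:u0+24,::-1],(192*2,288),interpolation=cv2.INTER_NEAREST)
    for i in range(0,24,4):cv2.putText(im,str(u0+i),(i*16,10),0,.35,(0,0,255),1)
    for i in range(2,18,4):cv2.putText(im,str(v0+i),(0,i*16+12),0,.35,(0,0,255),1)
    return im
cv2.imwrite("pics/posts.png",np.vstack([np.hstack([h(T,315,178),h(T,367,197)]),np.hstack([h(S,293,187),h(S,264,150)])]))
E
```

```text
T A 100 meas [322.1875 181.6875] [330.5625 191.8125]
T A 130 meas [322.3125 181.6875] [330.5625 190.3125]
   pred 0.104 [326.2341 184.0916] [327.6545 185.5001]
   pred 0.084 [322.2863 181.9466] [330.6168 190.2097]
   pred 0.042 [321.5138 184.634 ] [329.4675 192.5289]
   depth shoulder 43 [0.5779 0.0206 0.0844] pin 15 [0.5635 0.0258 0.2137]
T B 100 meas [372.8125 200.9375] [382.6875 210.4375]
T B 130 meas [374.4375 200.9375] [382.6875 209.9375]
   pred 0.104 [379.4537 203.9199] [380.8761 205.3413]
   pred 0.084 [374.2956 201.2992] [382.6376 209.6365]
   pred 0.042 [371.159  203.1175] [379.1233 211.0801]
   depth shoulder 44 [ 0.5384 -0.0916  0.0849] pin 15 [ 0.5289 -0.0718  0.2145]
S A 100 meas [300.0625 192.6875] [309.0625 211.8125]
S A 130 meas [300.0625 192.6875] [309.0625 211.8125]
   pred 0.104 [304.2227 192.5452] [305.6653 193.7512]
   pred 0.084 [300.8896 194.7712] [309.4016 201.9376]
   pred 0.042 [301.4324 205.1973] [309.6589 212.2188]
   depth shoulder 51 [0.5826 0.0215 0.083 ] pin 14 [0.6115 0.0448 0.1594]
S B 100 meas [270.8125 154.9375] [279.9375 174.8125]
S B 130 meas [270.8125 154.9375] [279.3125 174.5625]
   pred 0.104 [274.2757 154.8576] [275.6477 155.945 ]
   pred 0.084 [271.571  157.7046] [279.6742 164.177 ]
   pred 0.042 [273.0243 168.8112] [280.868  175.1739]
   depth shoulder 45 [ 0.5421 -0.0914  0.0839] pin 19 [0.7126 0.0769 0.4102]
```

View pics/posts.png

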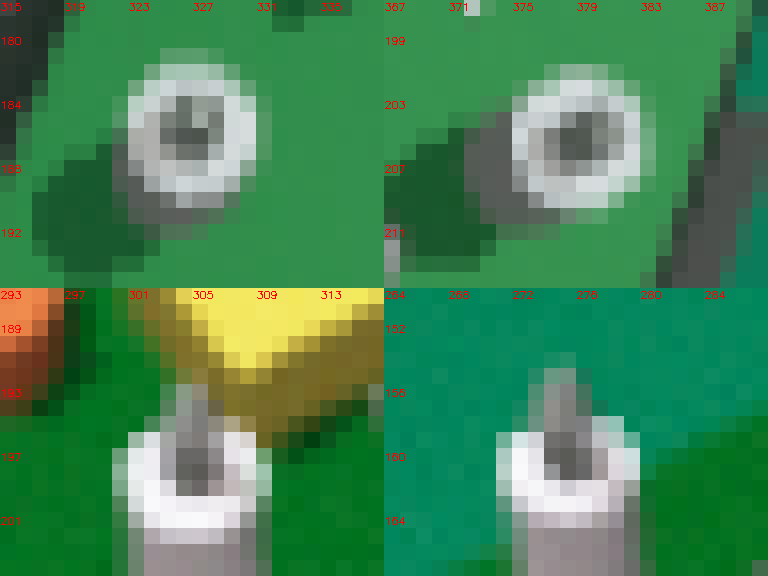

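The T and S views agree to about 1 mm on the posts (pins at top (326.5,186) and (378.5,205.5), scene (304.6,197) and (275.3,160)). The held bar needs about (+1.9, +3.0) mm, and its yaw already matches at about −19.2°.

Call:
{"name": "arm_command", "arguments": {"xyz": [[1.9,3.0,0],[0,0,-5],[0,0,-5],[0,0,0],[0,0,0],[0,0,0],[0,0,0]], "spin": [0,0,0,0,0,0,0]}}

```text
time: 6.3
tool_pos: [0.562, -0.0344, 0.3019]
tool_rot: [3.141, -0.0, 1.232]
contact_force: [0.0, -1.2, -1.6]
opening: 0.0358
grip_force: 25.0
```

Run:
```python
from h import *
np.set_printoptions(precision=4,suppress=True)
c=snap("top");c2=snap("scene");np.savez("top2.npz",**c);np.savez("scene2.npz",**c2)
o=observe();print(o["tool_pos"],o["tool_rot"])
def crop(c,u,v,w=12,h=18):
    im=cv2.resize(c["img"][v-h:v+h,u-w:u+w,::-1],(264,396),interpolation=cv2.INTER_CUBIC)
    for i in range(0,24,4): cv2.line(im,(i*11,0),(i*11,6),(0,0,255),1)
    for i in range(0,36,4): cv2.line(im,(0,i*11),(6,i*11),(0,0,255),1)
    return im
cv2.imwrite("pics/holes2.png",np.hstack([crop(c,328,184),crop(c,384,205),crop(c2,304,188)]))
```

```text
[ 0.562  -0.0344  0.3019] [ 3.1412 -0.      1.232 ]
```

View pics/holes2.png

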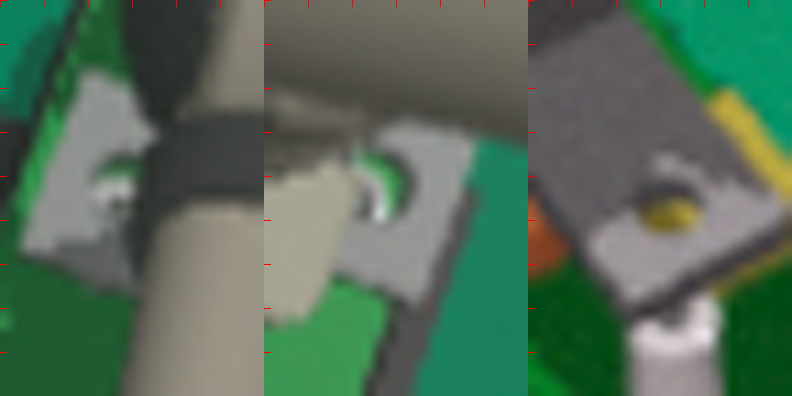

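Run:
```python
from h import *
np.set_printoptions(precision=4,suppress=True)
T=dict(np.load("top2.npz"));S=dict(np.load("scene2.npz"));z=.1252
a,b=ray(T,327.0,182.5,z),ray(T,381.7,203.6,z);s=ray(S,304.6,188.5,z)
print(a,b,(a+b)/2,np.linalg.norm(a-b),s)
for i in range(3):print(observe()["tool_pos"])
```

```text
[0.5818 0.0207 0.1252] [ 0.5409 -0.0923  0.1252] [ 0.5613 -0.0358  0.1252] 0.12018844583766836 [0.5822 0.0211 0.1252]
[ 0.562  -0.0344  0.3019]
[ 0.562  -0.0344  0.3019]
[ 0.562  -0.0344  0.3019]
```

Slightly overshot. Correct by (−1.2, −1.2) mm and go down, checking force.

Call:
{"name": "arm_command", "arguments": {"xyz": [[-1.2,-1.2,0],[0,0,-3],[0,0,-4],[0,0,-4],[0,0,-3],[0,0,-3],[0,0,0],[0,0,0]], "spin": [0,0,0,0,0,0,0,0]}}

```text
time: 7.2
tool_pos: [0.5608, -0.0356, 0.2847]
tool_rot: [-3.142, 0.0, 1.232]
contact_force: [0.1, -0.7, -0.7]
opening: 0.0362
grip_force: 25.0
```

Call:
{"name": "arm_command", "arguments": {"xyz": [[0,0,-3],[0,0,-3],[0,0,-3],[0,0,-2],[0,0,-1],[0,0,0],[0,0,0]], "spin": [0,0,0,0,0,0,0]}}

```text
time: 7.9
tool_pos: [0.5608, -0.0357, 0.2728]
tool_rot: [3.141, 0.0, 1.232]
contact_force: [-0.4, 0.7, -0.9]
opening: 0.0359
grip_force: 25.0
```

Call:
{"name": "arm_command", "arguments": {"xyz": [[0,0,-1],[0,0,-1],[0,0,-0.5],[0,0,0],[0,0,0]], "spin": [0,0,0,0,0]}}

```text
time: 8.4
tool_pos: [0.5608, -0.0356, 0.2707]
tool_rot: [3.141, -0.0, 1.232]
contact_force: [-2.1, 0.0, 4.8]
opening: 0.0359
grip_force: 25.0
```

Contact shows at the expected height, so the bar is down. Releasing and rising.

Call:
{"name": "arm_command", "arguments": {"xyz": [[0,0,0],[0,0,0],[0,0,0],[0,0,0],[0,0,0],[0,0,0],[0,0,0],[0,0,0],[0,0,20],[0,0,40],[0,0,40],[0,0,40]], "spin": [0,0,0,0,0,0,0,0,0,0,0,0], "jaw": 1}}

```text
time: 9.6
tool_pos: [0.5606, -0.0356, 0.4118]
tool_rot: [-3.141, 0.0, 1.232]
contact_force: [0.5, -0.9, 0.1]
opening: 0.0921
grip_force: 0.0
```

Run:
```python
from h import *
np.set_printoptions(precision=3,suppress=True)
T=dict(np.load("top0.npz"));S=dict(np.load("scene0.npz"))
def edges(c,r,z):
    b=np.array([ray(c,*p,z) for p in r["box"]]); 
    for i in range(4):
        d=b[(i+1)%4]-b[i];print("   ",np.round(np.linalg.norm(d)*1e3,1),np.round((np.degrees(np.arctan2(d[1],d[0]))+45)%90-45,1))
    print("   mid",b.mean(0))
for nm,c,box,fn,z in(("base T",T,(176,216,230,268),lambda h,s,v:s<60,.012),("block T",T,(178,225,208,262),lambda h,s,v:(s<45)&(v>150),.096),("handle T",T,(176,230,206,252),lambda h,s,v:(v<75)|((h>12)&(h<35)&(s>90)),.151),
  ("base S",S,(410,190,474,270),lambda h,s,v:(s<70)&(v>25),.012)):
    r=blob(c,box,fn,close=9);print(nm,r["area"]);edges(c,r,z)
r=blob(S,(444,196,472,232),lambda h,s,v:(v<60));print(r["con"].min(0),r["con"].max(0))
m=r["mask"]; cv2.imwrite("pics/handle.png",np.hstack([cv2.resize(T["img"][228:256,174:212,::-1],(380,280),interpolation=cv2.INTER_CUBIC),cv2.resize(S["img"][196:238,440:478,::-1],(380,420),interpolation=cv2.INTER_CUBIC)[:280]]))
```

```text
base T 1564.1328125
    88.6 3.2
    98.9 1.1
    88.7 2.5
    97.8 1.0
   mid [0.455 0.3   0.012]
block T 262.3515625
    45.7 2.4
    45.3 0.2
    45.7 2.0
    45.0 0.2
   mid [0.455 0.297 0.096]
handle T 183.3203125
    34.8 8.6
    22.0 10.4
    34.7 8.5
    22.0 10.7
   mid [0.455 0.289 0.151]
base S 1731.7109375
    132.6 3.4
    94.2 -2.0
    128.6 1.1
    88.9 0.3
   mid [0.439 0.294 0.012]
[444.938 202.062] [463.312 226.688]
```

View pics/handle.png

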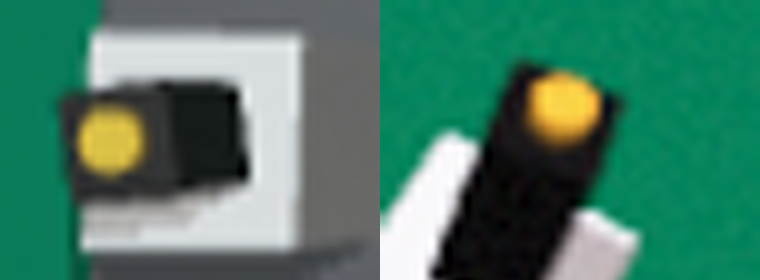

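The handle's top face is at top px (186,242) with the stub at its centre, and it is turned about +10°. I'll go above it with the jaws closing along its x sides, which keeps them clear of the blue probe and the flux bottle. Then I'll check the seated bar.

Call:
{"name": "arm_command", "arguments": {"xyz": [[-13.2,41.4,0],[-13.2,41.4,0],[-13.2,41.4,0],[-13.2,41.4,0],[-13.2,41.4,0],[-13.2,41.4,0],[-13.2,41.4,0],[-13.2,41.4,0],[0,0,0],[0,0,0]], "spin": [3.7,3.7,3.7,3.7,3.7,3.7,3.7,3.7,0,0]}}

```text
time: 10.6
tool_pos: [0.4547, 0.2962, 0.4101]
tool_rot: [-3.142, 0.0, 1.75]
contact_force: [0.5, -0.2, 0.7]
opening: 0.0915
grip_force: 0.0
```

Run:
```python
from h import *
np.set_printoptions(precision=4,suppress=True)
T=snap("top");S=snap("scene");np.savez("top3.npz",**T);np.savez("scene3.npz",**S)
o=observe();print(o["time"],o["tool_pos"],o["tool_rot"])
P=pts(T)
def crop(c,u,v,w=40,h=30): return cv2.resize(c["img"][v-h:v+h,u-w:u+w,::-1],(400,300),interpolation=cv2.INTER_CUBIC)
cv2.imwrite("pics/seated.png",np.hstack([crop(T,353,195),crop(S,290,180)]))
```

```text
10.7 [0.4555 0.2948 0.4102] [-3.1416  0.0005  1.7474]
```

View pics/seated.png

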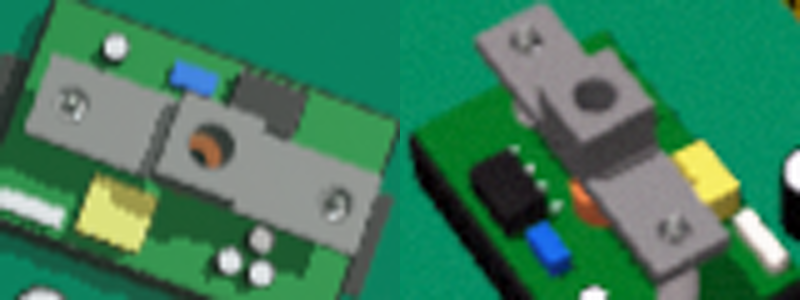

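The bar sits flat with both pins showing through its end holes: top (327.5,186) and (380,206), with the coil visible through the bore at (355,194). Now measure the bore and lower to the probe handle (grasp point z about 0.124).

```bash
cat >> h.py <<'E'
def bore(T,S):
    t=blob(T,(349,188,362,201),lambda h,s,v:(v<105)|((s>90)&((h<20)|(h>165))),close=9)
    s=blob(S,(282,163,297,177),lambda h,s,v:v<66,close=9)
    return t,s
E
python3 - <<'E'
from h import *
np.set_printoptions(precision=4,suppress=True)
T=dict(np.load("top3.npz"));S=dict(np.load("scene3.npz"))
t,s=bore(T,S)
for c,r in((T,t),(S,s)):print(r["ell"],r["cen"],r["ax"],r["con"].min(0),r["con"].max(0),ray(c,*r["ell"],.122))
print(tri(T,t["ell"],S,s["ell"]))
# end holes of the seated bar, T
for b in((321,180,334,192),(373,199,387,212)):
    r=blob(T,b,lambda h,s,v:(v<105)|(v>190),close=17);print(r["ell"],r["ax"],ray(T,*r["ell"],.094))
g=blob(T,(313,165,393,218),lambda h,s,v:(s<45)&(v>105)&(v<190),close=41)
b=np.array([ray(T,*p,.094) for p in g["box"]]);print(b[:,:2].tolist(),b.mean(0))
print(S["img"][163:177:2,282:297].max(-1))
E
```

```text
[354.8892 193.757 ] [354.9185 193.7374] [8.8914 9.0307] [350.5625 189.3125] [359.4375 197.9375] [ 0.5603 -0.0374  0.122 ]
[288.2284 168.9109] [288.1019 168.9358] [4.8986 6.9337] [284.9375 166.8125] [291.6875 171.0625] [ 0.5617 -0.038   0.122 ]
(array([ 0.5607, -0.0381,  0.1206]), [0.0006413375387650641, 0.0006413375387649591])
[327.1819 184.7257] [4.4107 4.7932] [0.5816 0.0187 0.094 ]
[380.1498 205.4283] [5.0186 6.2356] [ 0.5399 -0.0948  0.094 ]
[[0.5611885780177429, 0.04813732280229803], [0.6202210510646559, 0.017720723745824882], [0.5476690337050113, -0.12054972873684894], [0.4896793732285188, -0.08919135744023407]] [ 0.5547 -0.036   0.094 ]
[[150 151 150 151 149 149 152 151 145 152 149 145 130 106 103]
 [154 149 151 150 143 132 117 120 129 141 146 148 153 140 135]
 [150 153 134  84  62  64  67  64  67  71  97 129 146 148 147]
 [147 146 123  64  60  64  66  68  71  66  73 112 143 150 150]
 [152 151 145 116  71  63  66  65  69  77 117 145 152 150 150]
 [121 151 148 152 145 143 144 144 144 151 150 151 140 109  92]
 [ 69  96 132 148 147 151 149 150 153 139 112  74  69  59  58]]
```

Call:
{"name": "arm_command", "arguments": {"xyz": [[0,0,-30],[0,0,-30],[0,0,-25],[0,0,-15],[0,0,-12],[0,0,-10],[0,0,-5],[0,0,0],[0,0,0]], "spin": [0,0,0,0,0,0,0,0,0]}}

```text
time: 11.6
tool_pos: [0.4554, 0.2956, 0.2838]
tool_rot: [3.14, -0.0, 1.748]
contact_force: [0.4, 0.2, -0.6]
opening: 0.092
grip_force: 0.0
```

Call:
{"name": "arm_command", "arguments": {"xyz": [[0,0,0],[0,0,0],[0,0,0],[0,0,0],[0,0,0],[0,0,0],[0,0,0],[0,0,0],[0,0,0],[0,0,0],[0,0,0],[0,0,0]], "spin": [0,0,0,0,0,0,0,0,0,0,0,0], "jaw": -1, "squeeze": 25}}

```text
time: 12.8
tool_pos: [0.4552, 0.2955, 0.2832]
tool_rot: [-3.142, 0.0, 1.749]
contact_force: [-1.3, 0.7, -0.8]
opening: 0.022
grip_force: 25.0
```

Gripped at 22.0 mm, square on. Lift straight out, then go over the bore.

Call:
{"name": "arm_command", "arguments": {"xyz": [[0,0,5],[0,0,15],[0,0,25],[0,0,35],[0,0,35],[0,0,35],[0,0,0]], "spin": [0,0,0,0,0,0,0]}}

```text
time: 13.5
tool_pos: [0.4556, 0.2958, 0.4388]
tool_rot: [3.132, -0.003, 1.749]
contact_force: [1.1, -0.5, -1.7]
opening: 0.022
grip_force: 25.0
```

Call:
{"name": "arm_command", "arguments": {"xyz": [[5.3,-16.5,0],[10,-31.6,0],[10,-31.6,0],[10,-31.6,0],[10,-31.6,0],[10,-31.6,0],[10,-31.6,0],[10,-31.6,0],[10,-31.6,0],[10,-31.6,0],[10,-31.6,0],[0,0,0],[0,0,0],[0,0,0],[0,0,0]], "spin": [0,0,0,0,0,0,0,0,0,0,0,0,0,0,0]}}

```text
time: 15.0
tool_pos: [0.5602, -0.0358, 0.4332]
tool_rot: [-3.141, -0.0, 1.75]
contact_force: [-0.1, 0.5, 0.2]
opening: 0.022
grip_force: 25.0
```

```bash
cat >> h.py <<'E'
def rod(S,S0,p,z0,z1,n=8):
    """centre of the held rod (x,y guess p) on image rows between heights z0..z1 from the difference to S0"""
    W=np.linalg.inv(S["world_from_camera"])
    def pj(q): q=W[:3,:3]@q+W[:3,3]; return np.array([S["cx"]+S["fx"]*q[0]/-q[2],S["cy"]-S["fy"]*q[1]/-q[2]])
    D=np.abs(S["img"].astype(int)-S0["img"].astype(int)).sum(-1)
    a,b=pj(np.array([*p,z0])),pj(np.array([*p,z1]))
    out=[]
    for v in range(int(np.ceil(min(a[1],b[1])))-4,int(max(a[1],b[1]))+5):
        u=a[0]+(b[0]-a[0])*(v-a[1])/(b[1]-a[1]); w=np.arange(int(u)-7,int(u)+8)
        out.append((v,round(u,2),D[v,w]))
    return pj,a,b,out
E
python3 - <<'E'
from h import *
np.set_printoptions(precision=4,suppress=True,linewidth=150)
T=snap("top");S=snap("scene");np.savez("top4.npz",**T);np.savez("scene4.npz",**S)
o=observe();print(o["time"],o["tool_pos"],o["tool_rot"],o["opening"],o["grip_force"])
x,y,z=o["tool_pos"];S0=dict(np.load("scene3.npz"))
pj,a,b,out=rod(S,S0,(x,y),z-.2672,z-.2672+.06)
print("tip px",a,b)
for v,u,d in out:print(v,u,int(u)-7,d)
E
```

```text
15.1 [ 0.5603 -0.036   0.4334] [ 3.1414 -0.      1.7499] 0.021717752633842395 24.99934583902359
tip px [288.3575 156.0604] [286.7906 136.9055]
133 286.47 279 [143 134 150 162 166 152 148 155 161 203 209 111  18  14  11]
134 286.55 279 [141  98  64  82 114 131 151 151 182 199 156  54  14  10  12]
135 286.63 279 [138  71  21  30  29  83 134 153 183 191 107  19  15  16   4]
136 286.72 279 [141  99   4   7   6  43 124 143 149 140  59   5   6  19   7]
137 286.8 279 [151 108  17   7   8  39 118 136 145 130  53   8   5   2   8]
138 286.88 279 [150 109   4   8   4  33 114 140 143 122  51  26   8  13   8]
139 286.96 279 [145 118  21  17   9  31 108 148 143 126  70   4  15   4   9]
140 287.04 280 [124  24   9  11  41 102 142 145 129  78   8   8  10   5   7]
141 287.13 280 [ 88  12   5  17  20  95 139 148 132  74  15  15  12  14  19]
142 287.21 280 [ 31  18  21   8  16  80 152 144 138  96   3   4   2   5  10]
143 287.29 280 [ 21  12  10  11  14  72 144 142 148  93   8  14  28   5   5]
144 287.37 280 [  6   9  13  12   4  73 148 140 152  97  12  16   9   4  13]
145 287.45 280 [  7  17  13  10   
[... 450 characters left out ...]
  10   7   4  31 103 138 144 128  60   6  13   7   8]
152 288.03 281 [  9  11   9   6  27  86 145 133 132  72   6   5   7  11  10]
153 288.11 281 [ 11  12   5  10  15  86 142 139 135  80   5  10  16   5  13]
154 288.19 281 [ 12   4   7  11  13  90 143 145 140  82   8   7  14   9  18]
155 288.27 281 [  6  17   6  13  11  76 145 136 148  94   4   4   9  10   6]
156 288.35 281 [ 13  10   4   5   3  76 145 144 143  66  10   6   7   5   7]
157 288.43 281 [ 17   6   5   6  18  44  87 101  90  31   7   6   7   4   6]
158 288.52 281 [ 5  8  3 10  6  6 18 45 10 19  7 23 22  6  1]
159 288.6 281 [ 7  7  3 11 13  3  8 11  5 20  3 12  8  0 13]
160 288.68 281 [17  6 11  7 11 19  7  4  5 11  2  3 15 27  9]
```

Run:
```python
from h import *
np.set_printoptions(precision=4,suppress=True,linewidth=150)
T=dict(np.load("top3.npz"));S=dict(np.load("scene3.npz"));S4=dict(np.load("scene4.npz"))
pj,*_=rod(S4,S,(.56,-.036),.16,.2)
for th in(90,107,120):
    s=blob(S,(281,162,298,178),lambda h,s,v:v<th);print(th,s["ell"],s["cen"],s["ax"],s["con"].min(0),s["con"].max(0),ray(S,*s["ell"],.122))
a=np.linspace(0,6.28,90);q=np.array([pj(np.array([.5603+.009*np.cos(t),-.036+.009*np.sin(t),.122])) for t in a])
print("pred mouth if bore at tool xy",q.min(0),q.max(0),q.mean(0))
for th in(80,95,105,115):
    t=blob(T,(348,187,363,202),lambda h,s,v:(v<th)|((s>90)&((h<20)|(h>165))),close=9);print(th,t["ell"],t["ax"],ray(T,*t["ell"],.122))
```

```text
90 [288.4178 168.7335] [288.4451 168.7137] [6.1936 8.2159] [284.5625 165.8125] [292.5625 171.6875] [ 0.5611 -0.038   0.122 ]
107 [288.4819 168.6707] [288.4792 168.6691] [6.8433 8.8164] [284.1875 165.3125] [292.9375 171.9375] [ 0.5609 -0.038   0.122 ]
120 [288.4952 168.6566] [288.5129 168.6473] [7.369  9.3019] [284.0625 164.9375] [293.1875 172.1875] [ 0.5609 -0.038   0.122 ]
pred mouth if bore at tool xy [285.1279 165.4911] [293.6944 172.4186] [289.3829 168.9753]
80 [354.81   193.7964] [8.035  8.5421] [ 0.5602 -0.0372  0.122 ]
95 [354.8635 193.757 ] [8.482 8.819] [ 0.5603 -0.0373  0.122 ]
105 [354.8892 193.757 ] [8.8914 9.0307] [ 0.5603 -0.0374  0.122 ]
115 [354.9176 193.7839] [9.1494 9.3433] [ 0.5602 -0.0374  0.122 ]
```

The rod hangs straight (rows 147 and 155 agree within 0.05 px). Centring on the bore needs (+0.1, −1.5) mm. First a partial descent to just above the mouth, then a check.

Call:
{"name": "arm_command", "arguments": {"xyz": [[0.1,-1.5,0],[0,0,-10],[0,0,-12],[0,0,-8],[0,0,0],[0,0,0],[0,0,0],[0,0,0]], "spin": [0,0,0,0,0,0,0,0]}}

```text
time: 15.9
tool_pos: [0.5607, -0.0385, 0.4037]
tool_rot: [3.141, 0.0, 1.749]
contact_force: [-0.2, 0.3, -0.9]
opening: 0.022
grip_force: 25.0
```

Run:
```python
from h import *
np.set_printoptions(precision=4,suppress=True,linewidth=150)
S=snap("scene");o=observe();x,y,z=o["tool_pos"];print(o["tool_pos"],o["tool_rot"]);S0=dict(np.load("scene3.npz"))
pj,a,b,out=rod(S,S0,(x,y),z-.2672,z-.2672+.04)
print("tip px",a)
for v,u,d in out[4:]:
    k=np.arange(15);w=np.where((k>2)&(k<12),np.clip(d-15,0,None),0);print(v,u,round((w*(k+int(u)-7)).sum()/max(w.sum(),1),2),d[3:12])
```

```text
[ 0.5607 -0.0385  0.4036] [3.1408 0.0003 1.7485]
tip px [288.0368 164.3721]
153 287.07 286.64 [ 14  36  99 138 148 118  51   9   8]
154 287.16 286.59 [ 22  33 107 145 144 128  50   9  11]
155 287.24 286.85 [ 17  18  95 140 142 130  70  12  11]
156 287.33 286.9 [  8  12  91 143 141 131  72  13   6]
157 287.41 287.11 [  7   3  69 147 156 153  96   3  12]
158 287.5 287.24 [  9   3  39 167 166 180 102   5  14]
159 287.58 287.56 [  2  10  19  85 181 175 115   8   4]
160 287.67 287.41 [ 14  13  29  42 119 127  45   8   6]
161 287.75 287.51 [  7  15  27 102 105 114  96  31  11]
162 287.84 287.68 [  7   3  25  87 138 173 118  32  16]
163 287.92 287.8 [  7   4  29  83 137 158 152  46   9]
164 288.01 287.76 [ 10  18  97 135 154 131  44   2   5]
165 288.09 287.95 [ 7  1 37 58 39 55  3  8 25]
166 288.17 292.0 [ 2 12  4 12  4 13  9  6 16]
167 288.26 291.0 [ 5 10 12  8  4 15  6 20 11]
168 288.34 285.75 [16  4 22 10 13  6  3  4 11]
```

Call:
{"name": "arm_command", "arguments": {"xyz": [[-0.3,0.8,0],[0,0,0],[0,0,0],[0,0,0]], "spin": [0,0,0,0]}}

```text
time: 16.35
tool_pos: [0.5603, -0.0376, 0.4033]
tool_rot: [3.141, 0.0, 1.749]
contact_force: [0.8, -0.0, -0.0]
opening: 0.0215
grip_force: 25.0
```

Run:
```python
from h import *
np.set_printoptions(precision=4,suppress=True,linewidth=150)
S0=dict(np.load("scene3.npz"));R=[];B=[];U=[];Tp=[]
for i in range(4):
    S=snap("scene");o=observe();x,y,z=o["tool_pos"]
    P=pts(S);pj,a,b,out=rod(S,S0,(x,y),z-.2672,z-.2672+.04)
    for v,u,d in out[6:14]:
        k=int(u)-7+np.arange(15);g=k[(d>110)&(abs(k-u)<2)]
        R+=[P[v,g]]
    w=np.concatenate([d[3:12]*0+d[3:12] for v,u,d in out[15:16]])
    m=[P[v,c] for v,c in((174,284),(174,286),(175,287),(176,288),(173,292),(172,294),(174,290))];B+=[np.array(m)]
    Tp.append(o["tool_pos"])
R=np.concatenate(R);B=np.concatenate(B)
cam=np.array(S["world_from_camera"])[:3,3];d=R.mean(0)[:2]-cam[:2];d/=np.linalg.norm(d)
print("tool",np.mean(Tp,0),"rod pts",len(R),np.median(R,0),R.std(0)/np.sqrt(len(R)),"axis est",np.median(R,0)[:2]+d*.0033,"block top z",np.median(B,0),B[:,2].std())
print([(v,u,d[3:12].tolist()) for v,u,d in out[12:17]],a)
```

```text
tool [ 0.5603 -0.0377  0.4032] rod pts 92 [ 0.5623 -0.0358  0.1625] [0.0012 0.0012 0.0024] axis est [ 0.5599 -0.038 ] block top z [ 0.574  -0.0274  0.122 ] 0.0010899030133330768
[(161, np.float64(288.17), [11, 8, 65, 96, 96, 133, 78, 16, 3]), (162, np.float64(288.25), [5, 6, 50, 123, 161, 152, 86, 20, 11]), (163, np.float64(288.33), [3, 7, 21, 131, 148, 167, 85, 4, 11]), (164, np.float64(288.42), [8, 19, 25, 131, 152, 153, 73, 13, 9]), (165, np.float64(288.5), [12, 9, 25, 42, 29, 66, 48, 5, 16])] [288.4627 164.5636]
```

Depth puts the rod axis at (0.560, −0.038), within 1 mm of the bore at (0.5605, −0.0375). The block top reads 0.122 m, as it should when seated. Lowering.

Call:
{"name": "arm_command", "arguments": {"xyz": [[0,0,-2],[0,0,-4],[0,0,-4],[0,0,-4],[0,0,-4],[0,0,-4],[0,0,-4],[0,0,-4],[0,0,-2],[0,0,0],[0,0,0],[0,0,0]], "spin": [0,0,0,0,0,0,0,0,0,0,0,0]}}

```text
time: 17.75
tool_pos: [0.5603, -0.0376, 0.3715]
tool_rot: [3.141, 0.0, 1.749]
contact_force: [0.5, -0.8, -0.6]
opening: 0.0219
grip_force: 25.0
```

Run:
```python
from h import *
np.set_printoptions(precision=4,suppress=True,linewidth=150)
S0=dict(np.load("scene3.npz"));S=snap("scene");o=observe();x,y,z=o["tool_pos"];print(o["tool_pos"],o["tool_rot"],o["contact_force"])
pj,a,b,out=rod(S,S0,(x,y),.122,.160)
print(a)
for v,u,d in out[4:]:
    k=np.arange(15);w=np.where((k>2)&(k<12),np.clip(d-15,0,None),0);print(v,u,round((w*(k+int(u)-7)).sum()/max(w.sum(),1),2),int(u)-4,d[3:12])
s=blob(S,(281,162,298,178),lambda h,s,v:v<107);print(s["con"].min(0),s["con"].max(0))
print(S["img"][162:177,281:298].max(-1))
```

```text
[ 0.5603 -0.0376  0.3715] [3.141  0.0002 1.7485] [-0.8469 -0.4264 -0.7341]
[288.7891 168.5685]
158 287.91 287.69 283 [  7   3  15 108 170 190 126  42  10]
159 287.99 287.82 283 [ 10  15  20  73 184 184 143  50   4]
160 288.07 287.84 284 [  4  17  29 114 134  40  46   9   4]
161 288.16 287.84 284 [ 15  14  91 107  95 119  54  10   3]
162 288.24 288.01 284 [ 10   6  71 136 149 143  65  18   4]
163 288.32 288.14 284 [  5   3  44 122 157 148  63   5  14]
164 288.41 288.21 284 [ 19  14  41 122 144 144  86   3   7]
165 288.49 288.39 284 [16  4 21 78 45 72 67  2 14]
166 288.57 287.96 284 [ 7 17 13 44 66 46 10  6  8]
167 288.66 287.98 284 [  4  19  50  88 110  91  52   9  12]
168 288.74 288.06 284 [ 15   4  46  85 120  89  54   6   4]
169 288.83 288.12 284 [  9   6  20  85 104  89  33  10   5]
170 288.91 288.42 284 [  5   7  32  95 125  81  45   9  47]
171 288.99 289.15 284 [  9   9  18  86 112  90  45  35  93]
172 289.08 291.26 285 [ 12  21  36  54  44  27 139 137 172]
[284.3125 161.5625] [297.4375 177.4375]
[[139 158 156 156 150 123 101 102  97 127 154 151 144 130 114 105 130]
 [130 157 15
[... 282 characters left out ...]
153 133  89  79  94 104  94  83  74  99 135 139 109  90  94]
 [150 154 149 122  63  71  92 102  95  83  66  75  93 109  91  92  91]
 [158 156 154 127  67  68  92 100  97  81  63  71  78  92  93  94  93]
 [152 153 152 131  77  66  93 103  94  81  63  71  86  93  95  95  93]
 [138 155 154 148 118  75  91 103  97  84  66  87  93  93  94  94  96]
 [112 146 152 150 148 132 128 127 116 105  86  95  91  94  96  92  82]
 [ 85 124 153 155 152 154 150 142 133 100  94  96  95  89  81  73  62]
 [ 69  90 135 155 154 153 154 138 111  95  91  88  86  79  67  64  64]
 [ 69  73  98 138 152 155 153 148 124  98  90  78  70  66  61  63  66]
 [ 70  66  78 102 138 156 153 140 100  78  77  68  60  65  65  66  63]]
```

The rod is inside the mouth, about 0.7 mm off centre, with no contact. Continue to the final depth.

Call:
{"name": "arm_command", "arguments": {"xyz": [[-0.2,0.4,-2],[0,0,-4],[0,0,-4],[0,0,-4],[0,0,-4],[0,0,-4],[0,0,-4],[0,0,-4],[0,0,-3],[0,0,0],[0,0,0],[0,0,0],[0,0,0],[0,0,0],[0,0,0],[0,0,0]], "spin": [0,0,0,0,0,0,0,0,0,0,0,0,0,0,0,0]}}

```text
time: 19.4
tool_pos: [0.5601, -0.0372, 0.3383]
tool_rot: [3.141, 0.0, 1.749]
contact_force: [0.5, 0.6, -0.1]
opening: 0.0218
grip_force: 25.0
```

Run:
```python
from h import *
np.set_printoptions(precision=4,suppress=True,linewidth=150)
S0=dict(np.load("scene3.npz"));S=snap("scene");o=observe();x,y,z=o["tool_pos"];print(o["time"],o["tool_pos"],o["tool_rot"],o["contact_force"],o["grip_force"],"tip z",z-.2672)
pj,a,b,out=rod(S,S0,(x,y),.122,.150)
for v,u,d in out[6:]:
    k=np.arange(15);w=np.where((k>3)&(k<11),np.clip(d-15,0,None),0);print(v,u,round((w*(k+int(u)-7)).sum()/max(w.sum(),1),2),int(u)-4,d[3:12])
P=pts(S);print("block top",np.median([P[v,c,2] for v,c in((174,284),(174,286),(173,285),(172,284),(175,287))]))
```

```text
19.45 [ 0.5601 -0.0372  0.3383] [3.1414 0.0001 1.7485] [-0.1494  0.3515 -1.4399] 24.999349415302277 tip z 0.07108441481128619
163 288.55 289.2 284 [118  67  85 112 118 163 290 342 144]
164 288.63 289.14 284 [ 59  53  95 111 105 170 323 270 153]
165 288.71 289.48 284 [ 16  28  41  79  43 130 260 195 137]
166 288.8 289.79 284 [  7   6  11  11  65  24  31  92 118]
167 288.88 288.39 284 [ 10   6  27  58 102 104  50  20  78]
168 288.96 288.27 284 [ 12  16  36  60 113  96  56  17  29]
169 289.05 288.68 285 [  6   1  54 103 104  60  10  26 108]
170 289.13 288.83 285 [ 16   6  52 113 104  56   5  42 149]
171 289.21 289.34 285 [  3  19  56 105 117  64  10 102 164]
172 289.29 290.12 285 [  5  29  90  32  25  59 131 144 161]
block top 0.12181412419542359
```

Centred: rod at scene px 288.3 against bore centre 288.5. Tip at z = 0.071 m, bar still seated, arm still. Handing in.

```bash
python3 -c "
from cell import *
print(hand_in())"
```

```text
the job is handed in; nothing more can be done
None
```

The guide bar sits flat on both posts and is released. The probe is held upright and still in its bore, with the tip about 13 mm above the coil and no sign of it touching the bar or drive. I handed the job in at about 19.5 s; no verdict came back.

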